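Unlock a centrifuge rotor lid of unknown thread

TASK

Two centrifuge rotors stand on the bench. Unlock the lid of the one nearer the box of pipette tips: turn the black winged knob on top of it in its loosening direction all the way to its open stop, about an eighth of a turn, and let go. One of the rotors has a reverse thread and nobody remembers which, so try one way, and if the knob stands solid turn it the other way; leave the other rotor's knob alone.

Things in the scene. Friction and masses are not known exactly. Their poses are not given: they have to be found in the camera images.
- knob_a_grip (a point): Centre of the knob on rotor A: a black upright bar 56 mm long (point x), 14 thick (y), 32 tall, 88 to 120 mm above the worktop, over a steel collar 26 mm across. The point lies on its vertical axis (z), 110 mm above the worktop, and turns with it. Rotor: fixed, grey metal cone, white lid, 132 mm across, lid top at 80 mm. The rotor with the smaller y is nearer the box of pipette tips.
- knob_a (a joint): Turn of knob A, rad, never negative: 0 = tight against its stop (the start), growing as it loosens whichever way that is; 0.8 (45 degrees) = open stop. Loosening it drags 0.15 N m and stays where left; the other way it is solid. One of the two knobs loosens clockwise from above, the other counter-clockwise; which is which cannot be seen.
- knob_b_grip (a point): The same point on the knob of rotor B, which looks the same as rotor A: bar 56 mm long along point x, 14 thick along y, 32 tall; the point on its vertical turning axis (z), 110 mm above the worktop, turning with the knob.
- knob_b (a joint): Turn of knob B, rad, as for knob A: 0 = tight against its stop (the start), growing as it loosens, 0.8 (45 degrees) = open stop; it loosens the opposite way to knob A.
Mind the look-alikes: they are no part of the job. Leave any purple look-alike of the part that bears knob_b_grip alone. What is shaped like the part that bears knob_a_grip but turquoise is not meant.

How it is judged:
By the outcome, as a careful person would: the job done as asked, in the order asked, and still so for the second after the job is handed in, with the robot touching nothing.
It also fails if it takes over 29 s, if anything falls off the work surface, if the arm or the gripper's body presses on something with over 40 N, if the wrist force passes 120 N, or if a joint passes its speed limit or range.

ROBOT

A 6-joint arm with a two-finger parallel gripper is mounted at the origin on a cart in front of the work surface, level with it; the furniture and walls round the work are solid. World frame = base frame: x ahead of the robot, y to its left, z up, the work surface at z = 0. Lengths are in m, angles in rad, forces in N, time in s.
With the tool pointing down it reaches from about 0.35 to 1 m from the base axis. Payload 7.1 kg.
Tool frame: the origin (TCP) lies at the very end of the fingers, on their centre line; the grasp point (between the pads) lies 19 mm behind it; z points along the fingers, y is the line along which they close (so a half turn about z gives the same grasp; the last joint's range is limited). The gripper opens to 85 mm and grips with 20 to 120 N. Pads are 22 mm wide; open, the fingers measure 114 mm over their backs; the gripper's body (76 mm by 85 mm) begins 54 mm behind the grasp point. The pads swing forward as they close: fully open they stand 13 mm farther back than shut.
Start: joints at [1.099, 0.423, 1.63, -0, 1.089, -0.019], TCP at [0.273, 0.562, 0.231] pointing down, gripper open.
Joint ranges: [-3, 3], [-0.9, 2.11], [0.09, 2.58], [-1.31, 4.45], [0.11, 2.69], [-2.54, 2.54]. Speed limits (rad/s): [2.39, 2.39, 3.01, 3.14, 3.14, 3.14].

INTERFACE

Orientations are given as a rotation vector (axis times angle).
In Python, from bench import ctrl gives the robot as it stands.
- The arm moves only by the tool move_arm, never from a script. Its argument "rows" is a list that holds one entry, the list of rows, each a list of 7 numbers: the turn, a rotation vector about the tool's x, y, z in rad, then the shift along the tool's x, y, z in cm, then the closure, from 0 (fully open) to 1 (shut). A call has exactly 5 rows; each row shifts and turns the commanded pose from where the row before left it, along the tool's axes as they then stand; what a row does not reach is not made up. A row lasts 1/12 s, in which the tool goes at most 41.7 mm and 7.16 degrees, less where a joint would pass 70% of its speed; a pose out of reach is approached as far as the arm can. A call is refused whole if a number of a shift passes 4.17 or a number of a turn 0.125, either way. A call with a gripper value outside its range is refused whole. The fingers move at their own pace and stop on an object; the grip force is fixed at half the most. Time passes only in rows, so rows that do not move let the fingers close, or fill a call up. It gives the time, the measured TCP pose, the force, the opening and the grip force at its end, in the units of the state.
- ctrl.observe(): the state, without advancing time (a new reading comes with each control period).
- ctrl.camera(name): name is "scene" or "side" or "wrist"; returns (picture, depth): 420x560x3 uint8, blue, green, red; 420x560 float32, m along the optical axis (not along the pixel's ray), 0 where there is no reading.
- ctrl.calibration(name): a dict with "camera_matrix" (3x3 intrinsics, pixels), "distortion" ([k1, k2, p1, p2, k3] as OpenCV has them; the pictures are not rectified), "extrinsics" (4x4, takes a point from world to camera coordinates); the wrist camera has in their place "mount" (4x4, takes a point from camera to tool coordinates, whose origin is the TCP and whose axes are the flange's). Camera axes: x right, y down, z forward; pixel columns grow to the right and rows downward; lengths in m; the calibration is good to about 2 mm. A picture is of the moment at which its call begins: read the wrist's pose just before it. calibration takes no time and is no camera call.
- ctrl.close_job(): hands the job in; it is judged then, once.
The state is a dict: "time_s": time; "joint_pos": joint angles; "qd": joint speeds; "tau": joint torques, N m; "eef_pos": TCP position; "eef_rot": TCP orientation; "contact_force": force on the tool from outside, world axes, zero at the start; "torque": the same for the moment, N m; "grip_width": finger opening in m; "grasp_force": force on a finger pad.
Only numpy, scipy, OpenCV 4.12 (cv2) and the standard library are available. Lean on these libraries where they do the work, as an engineer would, in place of code of your own. Each camera call takes 0.05 s, during which the arm holds its last target. There are 200 camera calls.

## Working session

There is one attempt and no reset: what is moved stays moved. The work goes in short steps, Python scripts to look and compute and a tool call to move; the robot and the scene stay as the last step left them, time stands still between calls to the robot, and variables do not carry over. Pictures are saved under pics/ and viewed, at most 10 in all, crops included, and the job is handed in when it is done.

Besides the shell and the picture viewer there is one more tool, called after "Emit:" by a JSON object that holds its "name" and its "arguments", one argument or row to a line. move_arm: Moves the arm, as the interface text tells. Its arguments: {"type":"object","properties":{"rows":{"type":"array"}},"required":["rows"]}

```bash
mkdir -p pics; cat > h.py <<'E'
import numpy as np, cv2
from bench import ctrl
def cloud(name):
    s=ctrl.observe(); im,d=ctrl.camera(name); c=ctrl.calibration(name)
    K=np.array(c["camera_matrix"]); D=np.array(c["distortion"])
    h,w=d.shape; u,v=np.meshgrid(np.arange(w),np.arange(h))
    p=cv2.undistortPoints(np.stack([u,v],-1).reshape(-1,1,2).astype(np.float64),K,D).reshape(h,w,2)
    P=np.dstack([p,np.ones((h,w))])*d[...,None]
    if name=="wrist":
        T=np.eye(4);T[:3,:3]=cv2.Rodrigues(np.array(s["eef_rot"]))[0];T[:3,3]=s["eef_pos"]
        M=T@np.array(c["mount"])
    else: M=np.linalg.inv(np.array(c["extrinsics"]))
    W=P@M[:3,:3].T+M[:3,3]; W[d==0]=np.nan
    return im,W
E
python3 - <<'E'
from h import *
for n in("scene","side"):
    im,W=cloud(n); cv2.imwrite(f"pics/{n}0.png",im); np.save(n+".npy",W)
    hsv=cv2.cvtColor(im,cv2.COLOR_BGR2HSV)
    m=((hsv[...,2]<70)&(W[...,2]>.085)&(W[...,2]<.13)).astype(np.uint8)
    k,l,st,ce=cv2.connectedComponentsWithStats(m)
    for i in range(1,k):
        if st[i,4]>25:
            p=W[l==i]; print(n,st[i],ce[i].round(),np.median(p,0).round(3),p.min(0).round(3),p.max(0).round(3))
print({k:np.round(v,3) for k,v in ctrl.observe().items()})
E
```

```text
scene [186 185  26  16 314] [198. 193.] [0.452 0.239 0.11 ] [0.427 0.227 0.088] [0.479 0.258 0.125]
scene [494 229  17  18 228] [502. 238.] [ 0.877 -0.235  0.115] [ 0.868 -0.247  0.092] [ 0.899 -0.22   0.121]
scene [299 303  31  23 427] [314. 314.] [ 0.462 -0.173  0.113] [ 0.439 -0.181  0.09 ] [ 0.492 -0.16   0.124]
side [222 174  20  12 127] [230. 180.] [0.447 0.241 0.107] [0.428 0.228 0.09 ] [0.477 0.252 0.118]
side [463 274  15  14 152] [469. 281.] [ 0.877 -0.242  0.108] [ 0.868 -0.247  0.095] [ 0.893 -0.227  0.118]
{'time_s': np.float64(0.1), 'joint_pos': array([ 1.099,  0.424,  1.631, -0.   ,  1.089, -0.019]), 'qd': array([-0.001, -0.001, -0.001,  0.001, -0.001, -0.   ]), 'tau': array([ 1.0000e-03, -5.5842e+01, -2.8245e+01,  0.0000e+00,  3.0000e-03,
       -0.0000e+00]), 'eef_pos': array([0.273, 0.562, 0.231]), 'eef_rot': array([-7.050e-01, -3.061e+00,  2.000e-03]), 'contact_force': array([-0.064, -0.371,  0.277]), 'torque': array([0.037, 0.027, 0.048]), 'grasp_force': np.float64(0.0), 'grip_width': np.float64(0.085)}
```

View pics/scene0.png

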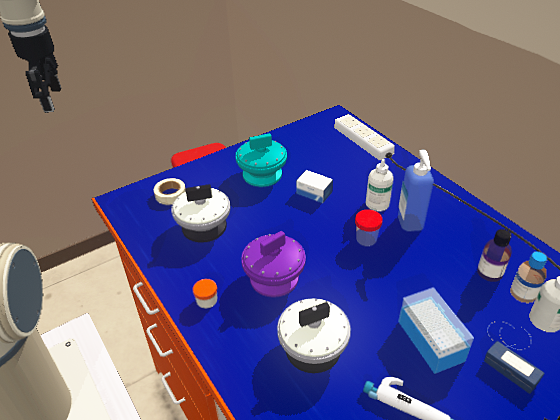

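View pics/side0.png

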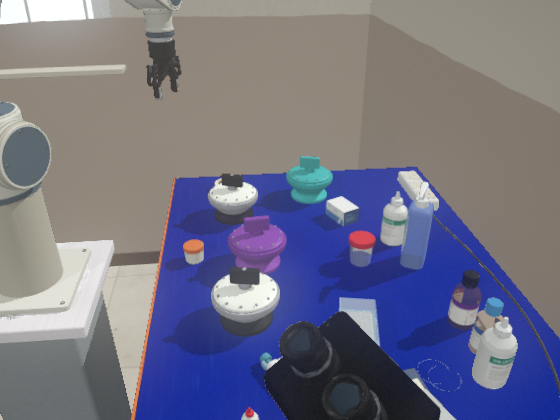

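The scene shows the two white rotors, with black knobs at (198,193) and (314,314). The tip box at (435,325) is beside the second one, so that is the target, near (0.465, -0.17). The purple and turquoise ones are decoys. In the side view, a dark instrument stands at (330,380).

```bash
python3 - <<'E'
from h import *
for n in("scene","side"):
    im=cv2.imread(f"pics/{n}0.png"); W=np.load(n+".npy"); v=im.max(2)
    near=np.hypot(W[...,0]-.465,W[...,1]+.17)
    for lo in(.09,.117):
        p=W[(near<.05)&(W[...,2]>lo)&(W[...,2]<.128)]
        if len(p)<10: continue
        q=p[:,:2].astype(np.float32); r=cv2.minAreaRect(q); print(n,lo,len(p),r,p[:,2].max())
    lid=W[(near<.08)&(abs(W[...,2]-.08)<.006)&(v>150)]; print("lid",len(lid),lid.min(0),lid.max(0),cv2.minEnclosingCircle(lid[:,:2].astype(np.float32)))
    o=W[(near<.3)&(near>.09)&(W[...,2]>.06)&(W[...,0]>.2)]
    print("others", {tuple(k):round(float(o[(np.floor(o[:,:2]*20)==k).all(1)][:,2].max()),2) for k in np.unique(np.floor(o[:,:2]*20),axis=0).astype(int)})
s=ctrl.observe();print(cv2.Rodrigues(np.array(s["eef_rot"]))[0].round(3)); print(np.array(ctrl.calibration("wrist")["mount"]).round(3))
E
```

```text
scene 0.09 525 ((0.46665695309638977, -0.17027899622917175), (0.020887574180960655, 0.056290969252586365), 76.79072570800781) 0.12350431667042339
scene 0.117 225 ((0.46737709641456604, -0.1681685745716095), (0.016640685498714447, 0.05501902103424072), 77.56063079833984) 0.12350431667042339
lid 2024 [ 0.40804963 -0.22782098  0.07401535] [ 0.52662312 -0.10948944  0.08555589] ((0.4664110541343689, -0.16976186633110046), 0.060553211718797684)
others {(np.int64(8), np.int64(-1)): 0.07, (np.int64(8), np.int64(0)): 0.08, (np.int64(8), np.int64(1)): 0.07, (np.int64(9), np.int64(-1)): 0.08, (np.int64(9), np.int64(0)): 0.12, (np.int64(9), np.int64(1)): 0.08, (np.int64(10), np.int64(-1)): 0.08, (np.int64(10), np.int64(0)): 0.13, (np.int64(10), np.int64(1)): 0.08, (np.int64(11), np.int64(-1)): 0.08, (np.int64(11), np.int64(0)): 0.08, (np.int64(12), np.int64(-7)): 0.08, (np.int64(12), np.int64(-6)): 0.08, (np.int64(12), np.int64(-5)): 0.08, (np.int64(13), np.int64(-7)): 0.08, (np.int64(13), np.int64(-6)): 0.08, (np.int64(13), np.int64(-5)): 0.08, (np.int64(14), np.int64(-6)): 0.07, (np.int64(14),
[... 743 characters left out ...]
12, (np.int64(9), np.int64(1)): 0.08, (np.int64(10), np.int64(-2)): 0.07, (np.int64(10), np.int64(-1)): 0.08, (np.int64(10), np.int64(0)): 0.12, (np.int64(10), np.int64(1)): 0.08, (np.int64(11), np.int64(-1)): 0.08, (np.int64(11), np.int64(0)): 0.08, (np.int64(12), np.int64(-6)): 0.08, (np.int64(12), np.int64(-5)): 0.08, (np.int64(13), np.int64(-7)): 0.08, (np.int64(13), np.int64(-6)): 0.08, (np.int64(13), np.int64(-5)): 0.08, (np.int64(14), np.int64(-5)): 0.07, (np.int64(14), np.int64(-1)): 0.07}
[[-0.899  0.437 -0.001]
 [ 0.437  0.899 -0.001]
 [ 0.    -0.001 -1.   ]]
[[ 0.001 -0.958 -0.286  0.074]
 [ 1.     0.001  0.     0.001]
 [ 0.    -0.286  0.958 -0.142]
 [ 0.     0.     0.     1.   ]]
```

Emit:
{"name": "move_arm", "arguments": {
  "rows": [
    [[0,0,0,-2.47,-2.87,0,0],[0,0,0,-2.47,-2.87,0,0],[0,0,0,-2.47,-2.87,0,0],[0,0,0,-2.47,-2.87,0,0],[0,0,0,-2.47,-2.87,0,0]]
  ]
}}

```text
time_s: 0.52
eef_pos: [0.3215, 0.3771, 0.231]
eef_rot: [-0.704, -3.061, 0.001]
contact_force: [0.7, -0.2, -0.3]
grip_width: 0.0852
grasp_force: 0.0
```

Emit:
{"name": "move_arm", "arguments": {
  "rows": [
    [[0,0,0,-2.47,-2.87,0,0],[0,0,0,-2.47,-2.87,0,0],[0,0,0,-2.47,-2.87,0,0],[0,0,0,-2.47,-2.87,0,0],[0,0,0,-2.47,-2.87,0,0]]
  ]
}}

```text
time_s: 0.93
eef_pos: [0.3698, 0.1941, 0.2313]
eef_rot: [-0.704, -3.062, 0.0]
contact_force: [1.1, -0.1, -0.2]
grip_width: 0.0854
grasp_force: 0.0
```

Emit:
{"name": "move_arm", "arguments": {
  "rows": [
    [[0,0,0,-2.47,-2.87,0,0],[0,0,0,-2.47,-2.87,0,0],[0,0,0,-2.47,-2.87,0,0],[0,0,0,-2.47,-2.87,0,0],[0,0,0,-2.47,-2.87,0,0]]
  ]
}}

```text
time_s: 1.35
eef_pos: [0.4181, 0.0109, 0.2313]
eef_rot: [-0.705, -3.061, -0.0]
contact_force: [1.3, 0.6, -0.9]
grip_width: 0.085
grasp_force: 0.0
```

Emit:
{"name": "move_arm", "arguments": {
  "rows": [
    [[0,0,0,-2.47,-2.87,0,0],[0,0,0,-2.47,-2.87,0,0],[0,0,0,-2.47,-2.87,0,0],[0,0,0,-2.47,-2.87,0,0],[0,0,0,-2.47,-2.87,0,0]]
  ]
}}

```text
time_s: 1.77
eef_pos: [0.4663, -0.1722, 0.2312]
eef_rot: [-0.706, -3.061, -0.0]
contact_force: [1.3, 1.3, 0.3]
grip_width: 0.0854
grasp_force: 0.0
```

Emit:
{"name": "move_arm", "arguments": {
  "rows": [
    [[0,0,0.12,0,0,0,0],[0,0,0.12,0,0,0,0],[0,0,0.12,0,0,0,0],[0,0,0.12,0,0,0,0],[0,0,0.12,0,0,0,0]]
  ]
}}

```text
time_s: 2.18
eef_pos: [0.4662, -0.1704, 0.2309]
eef_rot: [-1.587, -2.71, 0.0]
contact_force: [-1.0, -0.0, -0.4]
grip_width: 0.0854
grasp_force: 0.0
```

Emit:
{"name": "move_arm", "arguments": {
  "rows": [
    [[0,0,0.12,0,0,0,0],[0,0,0.12,0,0,0,0],[0,0,0.12,0,0,0,0],[0,0,0.12,0,0,0,0],[0,0,0.12,0,0,0,0]]
  ]
}}

```text
time_s: 2.6
eef_pos: [0.4662, -0.1701, 0.231]
eef_rot: [-2.316, -2.121, 0.0]
contact_force: [0.9, 0.0, 0.0]
grip_width: 0.0852
grasp_force: 0.0
```

Emit:
{"name": "move_arm", "arguments": {
  "rows": [
    [[0,0,0.12,0,0,0,0],[0,0,0.12,0,0,0,0],[0,0,0.12,0,0,0,0],[0,0,0.12,0,0,0,0],[0,0,0.12,0,0,0,0]]
  ]
}}

```text
time_s: 3.02
eef_pos: [0.4662, -0.1701, 0.231]
eef_rot: [-2.84, -1.342, 0.001]
contact_force: [0.0, -0.6, -0.4]
grip_width: 0.0852
grasp_force: 0.0
```

Emit:
{"name": "move_arm", "arguments": {
  "rows": [
    [[0,0,0.12,0,0,0,0],[0,0,0.12,0,0,0,0],[0,0,0.12,0,0,0,0],[0,0,0.12,0,0,0,0],[0,0,0.12,0,0,0,0]]
  ]
}}

```text
time_s: 3.43
eef_pos: [0.4662, -0.1701, 0.231]
eef_rot: [-3.11, -0.443, 0.001]
contact_force: [-0.0, -0.3, -0.5]
grip_width: 0.0854
grasp_force: 0.0
```

Emit:
{"name": "move_arm", "arguments": {
  "rows": [
    [[0,0,0.12,0,0,0,0],[0,0,0.12,0,0,0,0],[0,0,0.12,0,0,0,0],[0,0,0.12,0,0,0,0],[0,0,0.04,0,0,0,0]]
  ]
}}

```text
time_s: 3.85
eef_pos: [0.4662, -0.1702, 0.231]
eef_rot: [-3.119, 0.372, 0.001]
contact_force: [-0.4, -0.3, -0.3]
grip_width: 0.0854
grasp_force: 0.0
```

```bash
cat > w.py <<'E'
from h import *
import sys
im,W=cloud("wrist"); cv2.imwrite(f"pics/{sys.argv[1]}.png",im); s=ctrl.observe()
near=np.hypot(W[...,0]-.467,W[...,1]+.1695); hsv=cv2.cvtColor(im,cv2.COLOR_BGR2HSV)
m=(near<.045)&(W[...,2]>.112)&(W[...,2]<.13)&(hsv[...,2]<90); p=W[m]
print(len(p), p[:,2].max() if len(p) else 0)
if len(p)>5:
    r=cv2.minAreaRect(p[:,:2].astype(np.float32)); b=cv2.boxPoints(r); e=b-np.roll(b,1,0); e=e[np.argmax(np.hypot(*e.T))]
    a=np.degrees(np.arctan2(e[1],e[0])); a=(a+90)%180-90; print("bar",r,"long axis deg",a)
    R=cv2.Rodrigues(np.array(s["eef_rot"]))[0]
    print("tool x deg",np.degrees(np.arctan2(R[1,0],R[0,0])),"offset in tool",R.T@(np.array([*r[0],.1])-s["eef_pos"]))
print(s["time_s"],np.round(s["joint_pos"],3),np.round(s["eef_pos"],4))
E
python3 w.py w1
```

```text
1019 0.12193416889370023
bar ((0.46802711486816406, -0.16689348220825195), (0.012274393811821938, 0.054006002843379974), 77.66160583496094) long axis deg -12.338387
tool x deg -13.536663975298636 offset in tool [ 0.00105692 -0.00356815  0.13103148]
3.9 [-0.374  0.235  1.909 -0.     0.998  1.433] [ 0.4662 -0.1701  0.231 ]
```

Emit:
{"name": "move_arm", "arguments": {
  "rows": [
    [[0,0,0,0.1,-0.2,1.5,0],[0,0,0,0,0,1.5,0],[0,0,0,0,0,1.5,0],[0,0,0,0,0,1.5,0],[0,0,0,0,0,0,0]]
  ]
}}

```text
time_s: 4.32
eef_pos: [0.466, -0.1678, 0.1688]
eef_rot: [-3.12, 0.36, 0.008]
contact_force: [-1.6, 1.1, -0.5]
grip_width: 0.0855
grasp_force: 0.0
```

```bash
python3 w.py w2
```

```text
1913 0.12182654271876708
bar ((0.4677427411079407, -0.1669013649225235), (0.012919173575937748, 0.054822977632284164), 79.1915283203125) long axis deg -10.808456
tool x deg -13.18719676346384 offset in tool [ 0.00091527 -0.00132913  0.07006181]
4.3667 [-0.37   0.325  1.956 -0.     0.864  1.431] [ 0.4668 -0.1681  0.1701]
```

View pics/w2.png

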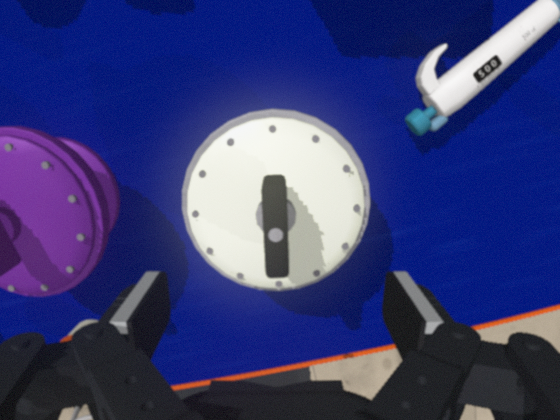

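The wrist view shows the knob bar upright at (275,227), midway between the open fingers and in line with them. I'll go down and grip it.

Emit:
{"name": "move_arm", "arguments": {
  "rows": [
    [[0,0,-0.02,0.05,-0.07,2.0,0],[0,0,0,0,0,2.0,0],[0,0,0,0,0,2.0,0.2],[0,0,0,0,0,1.6,0.4],[0,0,0,0,0,0,0.6]]
  ]
}}

```text
time_s: 4.78
eef_pos: [0.4674, -0.1675, 0.0937]
eef_rot: [-3.123, 0.33, 0.006]
contact_force: [-1.1, -0.6, 0.1]
grip_width: 0.0516
grasp_force: 0.0
```

Emit:
{"name": "move_arm", "arguments": {
  "rows": [
    [[0,0,0,0,0,0,1],[0,0,0,0,0,0,1],[0,0,0,0,0,0,1],[0,0,0,0,0,0,1],[0,0,0,0,0,0,1]]
  ]
}}

```text
time_s: 5.2
eef_pos: [0.4696, -0.1682, 0.0969]
eef_rot: [3.124, -0.329, 0.004]
contact_force: [0.2, 1.5, 7.8]
grip_width: 0.0126
grasp_force: 58.9
```

```bash
python3 -c "
from h import *
s=ctrl.observe();print({k:np.round(s[k],3) for k in('eef_pos','contact_force','torque','grip_width','grasp_force','joint_pos')})"
```

```text
{'eef_pos': array([ 0.47 , -0.168,  0.097]), 'contact_force': array([0.218, 1.517, 7.838]), 'torque': array([0.34 , 0.085, 0.482]), 'grip_width': np.float64(0.013), 'grasp_force': np.float64(58.908), 'joint_pos': array([-0.368,  0.451,  1.992, -0.   ,  0.695,  1.413])}
```

Emit:
{"name": "move_arm", "arguments": {
  "rows": [
    [[0,0,0.03,0,0,0,1],[0,0,0.03,0,0,0,1],[0,0,0.03,0,0,0,1],[0,0,0.0,0,0,0,1],[0,0,0,0,0,0,1]]
  ]
}}

```text
time_s: 5.62
eef_pos: [0.4696, -0.1682, 0.097]
eef_rot: [3.106, -0.46, 0.004]
contact_force: [-0.7, 3.7, 7.8]
grip_width: 0.0134
grasp_force: 98.3
```

```bash
cat > st.py <<'E'
from h import *
s=ctrl.observe();print({k:np.round(s[k],3) for k in('time_s','eef_pos','contact_force','torque','grip_width','grasp_force','joint_pos','tau')})
R=cv2.Rodrigues(np.array(s["eef_rot"]))[0];print(np.degrees(np.arctan2(R[1,0],R[0,0])))
E
python3 st.py
```

```text
{'time_s': np.float64(5.617), 'eef_pos': array([ 0.47 , -0.168,  0.097]), 'contact_force': array([-0.655,  3.653,  7.81 ]), 'torque': array([0.517, 0.067, 2.51 ]), 'grip_width': np.float64(0.013), 'grasp_force': np.float64(98.286), 'joint_pos': array([-0.367,  0.451,  1.992, -0.002,  0.696,  1.5  ]), 'tau': array([ -3.835, -43.487, -17.043,   1.414,  -0.428,   2.575])}
-16.859503184740422
```

The torque rose to 2.5 N m, so clockwise is solid. I'll turn it counter-clockwise.

Emit:
{"name": "move_arm", "arguments": {
  "rows": [
    [[0,0,-0.06,0,0,0,1],[0,0,-0.06,0,0,0,1],[0,0,-0.08,0,0,0,1],[0,0,-0.08,0,0,0,1],[0,0,0,0,0,0,1]]
  ]
}}

```text
time_s: 6.03
eef_pos: [0.4697, -0.1678, 0.0969]
eef_rot: [3.141, -0.027, 0.004]
contact_force: [0.8, 4.4, 8.0]
grip_width: 0.0126
grasp_force: 58.7
```

```bash
python3 st.py
```

```text
{'time_s': np.float64(6.033), 'eef_pos': array([ 0.47 , -0.168,  0.097]), 'contact_force': array([0.783, 4.393, 7.957]), 'torque': array([ 0.76 , -0.073,  0.146]), 'grip_width': np.float64(0.013), 'grasp_force': np.float64(58.662), 'joint_pos': array([-3.680e-01,  4.510e-01,  1.992e+00,  1.000e-03,  6.960e-01,
        1.220e+00]), 'tau': array([ -2.364, -43.928, -17.226,  -0.689,  -0.42 ,  -0.881])}
-1.0027520747220806
```

Emit:
{"name": "move_arm", "arguments": {
  "rows": [
    [[0,0,-0.1,0,0,0,1],[0,0,-0.1,0,0,0,1],[0,0,-0.1,0,0,0,1],[0,0,-0.1,0,0,0,1],[0,0,-0.08,0,0,0,1]]
  ]
}}

```text
time_s: 6.45
eef_pos: [0.4694, -0.1669, 0.0968]
eef_rot: [-3.057, -0.719, -0.004]
contact_force: [0.1, 11.0, 10.1]
grip_width: 0.0131
grasp_force: 59.0
```

Emit:
{"name": "move_arm", "arguments": {
  "rows": [
    [[0,0,-0.05,0,0,0,1],[0,0,-0.05,0,0,0,1],[0,0,-0.05,0,0,0,1],[0,0,0,0,0,0,1],[0,0,0,0,0,0,1]]
  ]
}}

```text
time_s: 6.87
eef_pos: [0.4692, -0.1666, 0.0968]
eef_rot: [-2.997, -0.939, -0.003]
contact_force: [-1.1, 12.6, 10.1]
grip_width: 0.0128
grasp_force: 59.1
```

```bash
python3 st.py
```

```text
{'time_s': np.float64(6.867), 'eef_pos': array([ 0.469, -0.167,  0.097]), 'contact_force': array([-1.136, 12.616, 10.068]), 'torque': array([ 1.958, -0.054, -0.269]), 'grip_width': np.float64(0.013), 'grasp_force': np.float64(59.114), 'joint_pos': array([-0.366,  0.451,  1.993,  0.004,  0.697,  0.594]), 'tau': array([ -5.381, -42.884, -18.336,  -2.315,  -1.188,  -0.374])}
34.783591750105074
```

Emit:
{"name": "move_arm", "arguments": {
  "rows": [
    [[0,0,-0.03,0,0,0,1],[0,0,-0.03,0,0,0,1],[0,0,-0.03,0,0,0,1],[0,0,0,0,0,0,1],[0,0,0,0,0,0,1]]
  ]
}}

```text
time_s: 7.28
eef_pos: [0.4694, -0.1664, 0.0969]
eef_rot: [-2.953, -1.064, -0.005]
contact_force: [0.8, 12.6, 9.9]
grip_width: 0.0124
grasp_force: 88.8
```

```bash
python3 st.py
```

```text
{'time_s': np.float64(7.283), 'eef_pos': array([ 0.469, -0.166,  0.097]), 'contact_force': array([ 0.8  , 12.6  ,  9.886]), 'torque': array([ 1.985, -0.113, -2.163]), 'grip_width': np.float64(0.012), 'grasp_force': np.float64(88.799), 'joint_pos': array([-0.367,  0.451,  1.993,  0.006,  0.697,  0.507]), 'tau': array([ -3.659, -42.604, -18.126,  -3.808,  -1.148,  -2.223])}
39.62689966559665
```

It turned about 45° and then hit a firm stop at -2.2 N m. I'll release it, retreat straight up, and check.

Emit:
{"name": "move_arm", "arguments": {
  "rows": [
    [[0,0,0,0,0,0,0],[0,0,0,0,0,0,0],[0,0,0,0,0,0,0],[0,0,0,0,0,0,0],[0,0,0,0,0,0,0]]
  ]
}}

```text
time_s: 7.7
eef_pos: [0.4686, -0.1682, 0.0954]
eef_rot: [2.952, 1.075, 0.0]
contact_force: [0.3, -0.5, -0.0]
grip_width: 0.0725
grasp_force: 0.0
```

Emit:
{"name": "move_arm", "arguments": {
  "rows": [
    [[0,0,0,0,0,-1,0],[0,0,0,0,0,-2.2,0],[0,0,0,0,0,-2.2,0],[0,0,0,0,0,-2.2,0],[0,0,0,0,0,0,0]]
  ]
}}

```text
time_s: 8.12
eef_pos: [0.4709, -0.169, 0.1757]
eef_rot: [2.947, 1.074, 0.008]
contact_force: [1.0, 0.4, -0.4]
grip_width: 0.0855
grasp_force: 0.0
```

```bash
python3 w.py w3
```

```text
1728 0.12173724774637687
bar ((0.4677160084247589, -0.16552385687828064), (0.054149989038705826, 0.012822490185499191), 34.64189529418945) long axis deg 34.641937
tool x deg 40.03419974304924 offset in tool [ 1.86447218e-05 -4.26729957e-03  7.39238083e-02]
8.1667 [-0.368  0.32   1.952 -0.     0.865  0.504] [ 0.4701 -0.1687  0.1739]
```

View pics/w3.png

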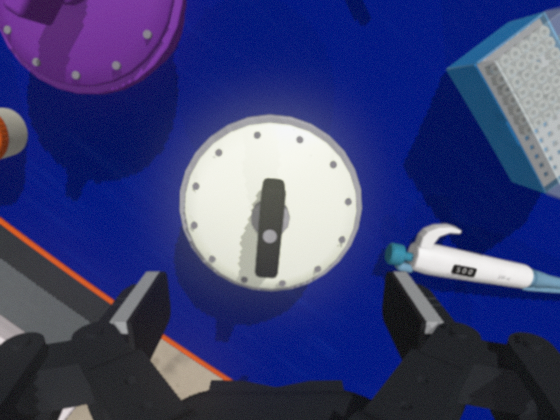

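The wrist view shows the free knob at (270,228), now at 34.6°. It started at about -11 to -12°, so it turned about 46°, which is the open stop. The arm is clear of it.

```bash
python3 -c "
from bench import ctrl
print(ctrl.close_job())"
```

```text
the job is handed in; nothing more can be done
None
```

The knob on the rotor nearer the tip box (rotor A) was solid clockwise, so I turned it counter-clockwise about 46° to its open stop, let go, and handed the job in at about 8 s without touching the other rotor.

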